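Set a microphone in the inspection cradle and swing the magnifier over its grille

TASK

Take the microphone with the red rings from the grey rest and lay it in the sloping yellow cradle, grille end uppermost and tail end down by the foot stop, lowering it all the way into both V's before you let go. Then swing the bench magnifier on its stiff arm so that the middle of the lens stands straight above the microphone's round grille, and leave it there. Do not drop the microphone on the bench, and leave the blue-ringed microphone and everything else on the bench where they are.

Things in the scene. Friction and masses are not known exactly. Their poses are not given: they have to be found in the camera images.
- mic_red: microphone to inspect: black tube 32 mm in diameter, red neck ring and red tail cap, steel ball grille 48 mm in diameter; 171 mm long, 0.18 to 0.36 kg. Origin on the tube axis, best place to grip (mass centre within 10 mm); own x along the axis to the grille: tail face at -72.5 mm, tube end +57.5 mm. Starts level in either place of the rest, axis 50 mm above the bench, grille away from the robot
- mic_red_head (a point): centre of the red-ringed microphone's ball grille, on its axis at x = +74.5 mm
- mic_blue: an identical microphone with blue ring and blue tail cap, in the other place of the rest; to be left alone
- rack: fixed grey rest: base plate 120 x 240 x 10 mm, origin under its centre; places at y = +70 and -70 mm in its frame, along its x, each of two V saddles 14 mm thick at x = +42.5 and -42.5 mm, tops 51 mm above the bench; between them 71 mm is free for the fingers
- cradle: fixed steel stand of the sloping cradle: foot plate 130 x 100 x 12 mm, origin under its centre; own x points uphill, horizontally away from the robot. As the cradle slopes, the microphone must be laid in it with the tool leaning 30 degrees, fingers square to the slope
- cradle_v: yellow cradle on the stand: two 90-degree V saddles 14 mm thick at x = +42.5 and -42.5 mm (71 mm free between) and a foot stop (face at x = -72.5 mm). Own x points uphill along the slope, 30 degrees above level; own z square to the slope, up. Its origin, 105 mm above the bench, is where the origin of a fully seated microphone comes; saddle sides reach up to z = 0
- upper_arm (a point): middle of the magnifier's white upper arm, 22 mm wide and 250 mm long from shoulder axis to elbow axis, exactly halfway between them; height 218 mm. The shoulder is a stiff vertical hinge on a fixed post (22 mm thick, foot 110 mm in diameter); from it the upper arm can point anywhere in the half circle from -x, through -y, round to nearly +x
- mag_elbow: the magnifier's forearm with the lens head. Origin on the elbow, the second vertical hinge, 250 mm from the shoulder axis, height 232 mm; own x points from the lens towards the elbow. Both hinges are stiff (friction about 0.35 N m each) and stay where left. Seen from above the forearm bends clockwise from the upper arm's line, by 0 (straight) to 2.5 rad; it cannot bend the other way
- lens (a point): centre of the magnifier lens, 250 mm from the elbow axis; white round head 150 mm in diameter, 20 mm thick, clear glass 120 mm, its top 248 mm above the bench. It swings level only: height constant
- handle (a point): orange upright knob on the lens head, for moving the magnifier: round, 24 mm in diameter, spinning freely on its pin (so the fingers need not turn with it), top 304 mm above the bench, rising from an orange block whose top is at 246 mm; this point lies on its axis at height 280 mm. It lies 335 mm from the elbow axis on the straight line from elbow through lens, 85 mm beyond the lens centre
- spray_can: blue aerosol can, 52 mm in diameter, 150 mm tall, bystander; origin under its centre
- white_bottle: white bottle with red cap, 56 mm in diameter, 140 mm tall, bystander; origin under its centre
- tape_roll: black roll of tape lying flat, 90 mm across, 24 mm high, bystander; origin under its centre
- screwdriver: red-handled screwdriver, 190 mm long, lying on the bench, bystander; own x along it to the tip
- mouse: black and grey computer mouse, 105 x 60 x 33 mm, bystander; origin under its centre

How it is judged:
On the way, in this order (a step that is already met when the one before it is completed fails the run):
1. the red-ringed microphone has been lowered into both V's of the cradle, grille uppermost, while still held by the fingers (x of mic_red in the frame of cradle_v between -0.006 and 0.015 m and y of mic_red in the frame of cradle_v between -0.008 and 0.008 m and z of mic_red in the frame of cradle_v between -0.006 and 0.008 m and angle between the x axis of mic_red and the x axis of cradle_v, either way round below 0.12 rad and z of mic_red_head in the frame of cradle_v below 0.012 m and x of mic_red_head in the frame of cradle_v above 0.04 m and contact force between the fingers and mic_red above 0.3 N), for 0.1 s.
2. the microphone is let go in the cradle and the lens has been swung above its grille (x of mic_red in the frame of cradle_v between -0.006 and 0.015 m and y of mic_red in the frame of cradle_v between -0.008 and 0.008 m and z of mic_red in the frame of cradle_v between -0.006 and 0.008 m and angle between the x axis of mic_red and the x axis of cradle_v, either way round below 0.12 rad and z of mic_red_head in the frame of cradle_v below 0.012 m and x of mic_red_head in the frame of cradle_v above 0.04 m and contact force between the fingers and mic_red below 0.1 N and horizontal distance between lens and mic_red_head below 0.025 m), for 0.2 s.
At the end, for the whole second after the job is handed in: Red-ringed microphone at rest in both V's, grille uppermost, within 8 mm sideways, +8/-6 mm in height off the slope and 0.12 rad of the seated pose, tail at most 15 mm from the foot stop; lens centre within 25 mm (horizontally) of the grille centre; magnifier still (x of mic_red in the frame of cradle_v between -0.006 and 0.015 m and y of mic_red in the frame of cradle_v between -0.008 and 0.008 m and z of mic_red in the frame of cradle_v between -0.006 and 0.008 m and angle between the x axis of mic_red and the x axis of cradle_v, either way round below 0.12 rad and z of mic_red_head in the frame of cradle_v below 0.012 m and x of mic_red_head in the frame of cradle_v above 0.04 m and horizontal distance between lens and mic_red_head below 0.025 m and linear speed of mic_red below 0.03 m/s and angular speed of mic_red below 0.3 rad/s and linear speed of mag_elbow below 0.02 m/s and angular speed of mag_elbow below 0.05 rad/s); the robot touches nothing.
It fails at once if the red-ringed microphone was dropped on the bench (its origin below 30 mm) (height (world z) of mic_red below 0.03 m).
It fails at once if the blue-ringed microphone was moved more than 30 mm (distance of mic_blue from where it was at the start of the episode above 0.03 m).
It fails at once if another thing on the bench (can, bottle, tape, screwdriver, mouse) was moved more than 30 mm (distance of any of spray_can, white_bottle, tape_roll, screwdriver, mouse from where it was at the start of the episode above 0.03 m).
It also fails if it takes over 64 s, if anything falls off the work surface, if the arm or the gripper's body presses on something with over 40 N, if the wrist force passes 120 N, or if a joint passes its speed limit or range.

ROBOT

A 6-joint arm with a two-finger parallel gripper is mounted at the origin on the work surface. World frame = base frame: x ahead of the robot, y to its left, z up, the work surface at z = 0. Lengths are in m, angles in rad, forces in N, time in s.
With the tool pointing down it reaches from about 0.35 to 0.775 m from the base axis. Payload 5.5 kg.
Tool frame: the origin (TCP) lies on the centre line of the jaws, within the pads' length; the fingertips stand 11 mm ahead of it and the grasp point (between the pads) lies 8 mm behind it; z points along the fingers, y is the line along which they close (so a half turn about z gives the same grasp; the last joint's range is limited). The gripper opens to 85 mm and grips with 20 to 120 N. Pads are 22 mm wide; open, the fingers measure 114 mm over their backs; the gripper's body (76 mm by 85 mm) begins 54 mm behind the grasp point. The pads swing forward as they close: fully open they stand 13 mm farther back than shut.
Start: joints at [0.992, 0.313, 0.046, 1.304, 0, 1.431], TCP at [0.244, 0.521, 0.242] pointing down, gripper open.
Joint ranges: [-2.76, 2.76], [-0.86, 1.69], [-1.03, 1.26], [-2.2, 2.34], [-1.47, 1.5], [-3.14, 3.14]. Speed limits (rad/s): [2.57, 2.57, 3.14, 3.14, 3.14, 3.14].

INTERFACE

Orientations are given as a unit quaternion [w, x, y, z].
In Python, from workcell import env, viewer, order, models gives the robot as it stands.
- The arm moves only by the tool drive_tool, never from a script. Its argument "series" is a list that holds one entry, the list of rows, each a list of 6 numbers: the shift along the tool's x, y, z each as a share of 120 mm, from -1 to 1, then the turn, a rotation vector about the tool's x, y, z each as a share of 180 degrees, from -1 to 1. A call has 1 to 20 rows; each row shifts and turns the commanded pose from where the row before left it, along the tool's axes as they then stand; what a row does not reach is not made up. A row lasts 1/8 s, in which the tool goes at most 62.5 mm and 10.7 degrees, less where a joint would pass 70% of its speed; a pose out of reach is approached as far as the arm can. A call with a number of a shift or a turn outside -1 to 1 is refused whole. A call with a gripper value outside its range is refused whole. "jaw" is the opening, from -1 (shut) to 1 (fully open), set as the call begins (left out, the last holds). The fingers move at their own pace and stop on an object; "grip_force" is the grip in N (left out, the last holds). Time passes only in rows, so rows that do not move let the fingers close. It gives the time, the measured TCP pose, the force, the opening and the grip force at its end, in the units of the state.
- env.get_state(): the state, without advancing time (a new reading comes with each control period).
- viewer.read_camera(name): name is "scene" or "top"; returns the picture (480x640x3 uint8, red, green, blue); there is no depth.
- viewer.camera_info(name): a dict with "intrinsics" (3x3 intrinsics, pixels), "R" (3x3) and "t" (3): a world point X has camera coordinates R X + t. Camera axes: x right, y down, z forward; pixel columns grow to the right and rows downward; lengths in m; the calibration is good to about 2 mm. A picture is of the moment at which its call begins. camera_info takes no time and is no camera call.
- order.hand_in(): hands the job in; it is judged then, once.
Trained networks look in the newest picture that a camera, given by its name, has taken for a name from the list of things; names that differ only in an ending like _2 or _b are one class to them, and where a whole thing is asked for, a point or a joint stands for the part that bears it (a point fixed in the world has none). Each returns a list of dicts, best first, with "score" (0 to 1); they miss things now and then, are a little off and sometimes report something else, mostly with a low value. They report only what shows in the picture. A call takes as long as a camera call.
- models.silhouettes(label, camera): "region" (480x640 bool, what is visible of it) and "location" ([column, row] in pixels, amid what is visible of it).
The state is a dict: "clock": time; "joint_pos": joint angles; "qvel": joint speeds; "tau": joint torques, N m; "tcp_pos": TCP position; "orientation": TCP orientation; "wrist_force": force on the tool from outside, world axes, zero at the start; "ft_torque": the same for the moment, N m; "finger_gap": finger opening in m; "grip_force": force on a finger pad.
Only numpy, scipy, OpenCV 4.12 (cv2) and the standard library are available. Lean on these libraries where they do the work, as an engineer would, in place of code of your own. Each camera call takes 0.05 s, during which the arm holds its last target. There are 200 camera calls.

## Working session

There is one attempt and no reset: what is moved stays moved. The work goes in short steps, Python scripts to look and compute and a tool call to move; the robot and the scene stay as the last step left them, time stands still between calls to the robot, and variables do not carry over. Pictures are saved under pics/ and viewed, at most 10 in all, crops included, and the job is handed in when it is done.

Besides the shell and the picture viewer there is one more tool, called after "Call:" as name([rows], argument=value, ...), one row to a line, values as JSON. drive_tool: Moves the arm, as the interface text tells. Its arguments: {"type":"object","properties":{"series":{"type":"array"},"jaw":{"type":"number"},"grip_force":{"type":"number"}},"required":["series"]}

```bash
mkdir -p pics; ls; python3 - <<'E'
from workcell import env, viewer, order, models
import cv2,numpy as np
for c in ["scene","top"]:
    im=viewer.read_camera(c); cv2.imwrite(f"pics/{c}0.png",im[:,:,::-1])
    i=viewer.camera_info(c); print(c,np.round(i["intrinsics"],1).tolist(),np.round(i["R"],4).tolist(),np.round(i["t"],4).tolist())
    for l in ["mic_red","mic_blue","mic_red_head","rack","cradle","cradle_v","upper_arm","mag_elbow","lens","handle","spray_can","white_bottle","tape_roll","screwdriver","mouse"]:
        print(c,l,[(round(r["score"],2),np.round(r["location"]).tolist(),int(r["region"].sum())) for r in models.silhouettes(l,c)[:3]])
s=env.get_state();print(s)
E
```

```text
pics
scene [[434.9, 0.0, 318.5], [0.0, 434.9, 237.9], [0.0, 0.0, 1.0]] [[0.6633, 0.7483, 0.0053], [0.6363, -0.5603, -0.5304], [-0.3939, 0.3552, -0.8478]] [-0.4267, -0.2482, 1.2988]
scene mic_red [(0.75, [193.0, 345.0], 1295)]
scene mic_blue [(0.92, [134.0, 382.0], 1528)]
scene mic_red_head [(0.6, [194.0, 350.0], 1253)]
scene rack [(0.91, [167.0, 362.0], 4112)]
scene cradle [(0.82, [294.0, 316.0], 2595), (0.73, [286.0, 300.0], 904)]
scene cradle_v [(0.82, [294.0, 316.0], 2595), (0.73, [286.0, 300.0], 904)]
scene upper_arm [(0.77, [368.0, 169.0], 5765), (0.47, [287.0, 300.0], 897)]
scene mag_elbow [(0.82, [367.0, 158.0], 4393)]
scene lens [(0.78, [364.0, 160.0], 4143), (0.35, [292.0, 316.0], 2599)]
scene handle [(0.67, [363.0, 158.0], 4172)]
scene spray_can [(0.75, [437.0, 183.0], 981), (0.18, [365.0, 159.0], 4280)]
scene white_bottle [(0.69, [426.0, 157.0], 761)]
scene tape_roll [(0.69, [280.0, 380.0], 1091), (0.56, [132.0, 383.0], 1463)]
scene screwdriver [(0.76, [315.0, 207.0], 357), (0.74, [365.0, 158.0], 4243)]
scene mouse [(0.58, [265.0, 239.0], 837), (0.38, [367.0, 156.0], 4246)
[... 1056 characters left out ...]
465)]
{'clock': 1.6, 'joint_pos': array([ 9.92380179e-01,  3.13216800e-01,  4.60992347e-02,  1.30357201e+00,
       -7.44126677e-06,  1.43118301e+00]), 'qvel': array([-0.00128751, -0.00103069,  0.00019959,  0.00086456,  0.00048624,
        0.00074281]), 'tau': array([ 3.51573603e-03, -4.80455124e+01,  2.98803753e+01,  3.07345726e-04,
       -5.63817673e-05, -7.14830776e-06]), 'tcp_pos': array([0.24433803, 0.52055997, 0.2423133 ]), 'orientation': array([2.22376693e-05, 2.17645426e-01, 9.76027902e-01, 4.86669812e-05]), 'wrist_force': array([-0.12179074,  0.20332816,  0.37233406]), 'ft_torque': array([-0.03458406,  0.01522174, -0.01548516]), 'grip_force': 0.0, 'finger_gap': 0.08557874744555242}
```

View pics/scene0.png

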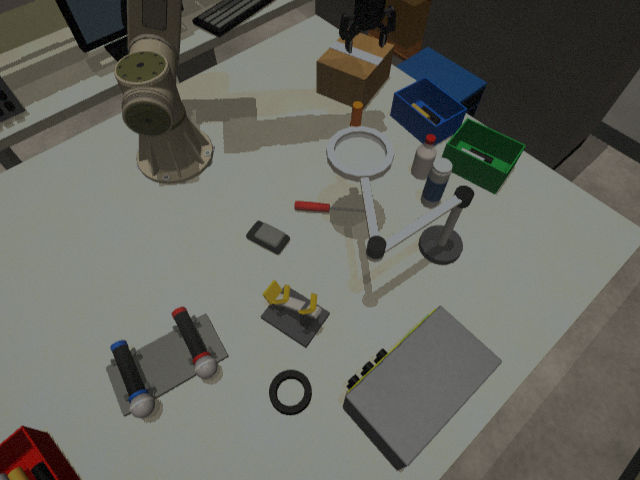

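View pics/top0.png

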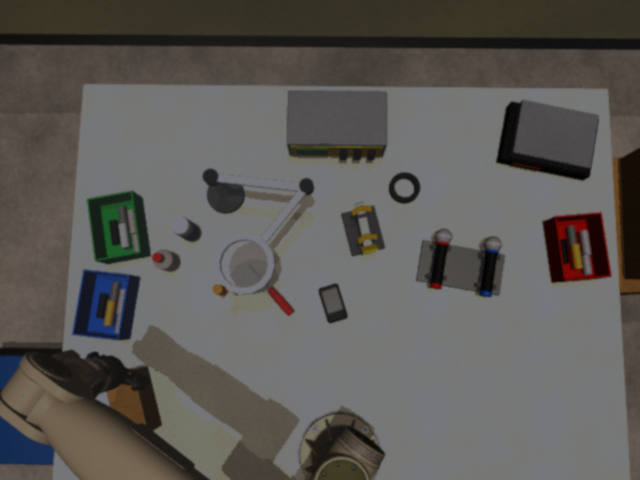

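```bash
python3 - <<'E'
import cv2,numpy as np
t=cv2.imread("pics/top0.png");s=cv2.imread("pics/scene0.png")
g=lambda im,f:np.clip(im.astype(float)*f,0,255).astype(np.uint8)
a=cv2.resize(t[195:305,330:510],(400,244),interpolation=cv2.INTER_CUBIC)
b=cv2.resize(s[275:420,100:335],(400,247),interpolation=cv2.INTER_CUBIC)
c=cv2.resize(t[160:300,195:325],None,fx=2.5,fy=2.5,interpolation=cv2.INTER_CUBIC)
d=cv2.resize(s[95:265,315:480],None,fx=2,fy=2,interpolation=cv2.INTER_CUBIC)
W=np.zeros((600,800,3),np.uint8);W[:244,:400]=g(a,1.7);W[:247,400:]=g(b,1.5)
W[250:600,:c.shape[1]]=g(c,1.6)[:350];W[250:590,400:400+d.shape[1]]=g(d,1.3)[:340]
cv2.imwrite("pics/m1.png",W)
E
```

```text
(no output)
```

View pics/m1.png

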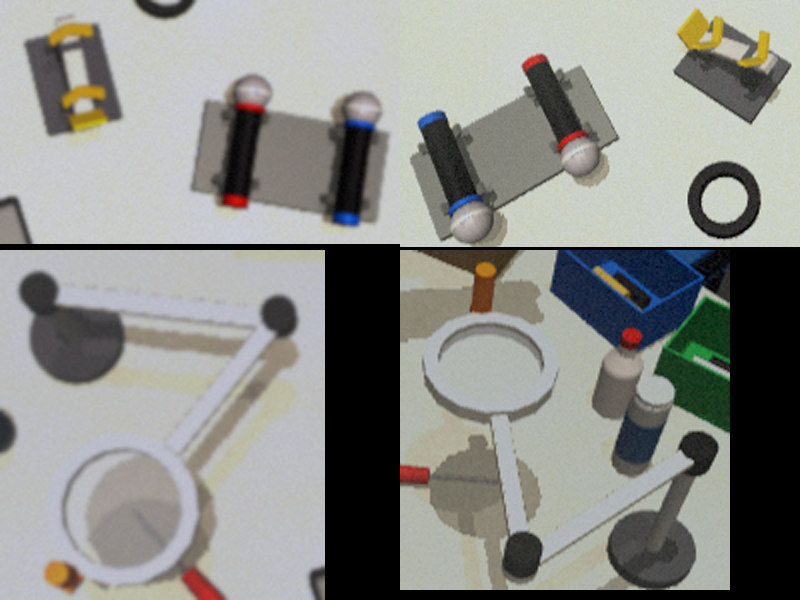

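```bash
cat > h.py <<'E'
import numpy as np,cv2
from scipy.optimize import least_squares, minimize
from workcell import viewer,models,env
C={c:viewer.camera_info(c) for c in("scene","top")}
def proj(c,X):
    X=np.atleast_2d(X);i=C[c];p=(X@np.array(i["R"]).T+np.array(i["t"]))@np.array(i["intrinsics"]).T
    return p[:,:2]/p[:,2:]
def back(c,uv,z):
    i=C[c];R=np.array(i["R"]);d=R.T@np.linalg.inv(i["intrinsics"])@[*uv,1];o=-R.T@np.array(i["t"])
    return o+d*(z-o[2])/d[2]
def Rz(a): return np.array([[np.cos(a),-np.sin(a),0],[np.sin(a),np.cos(a),0],[0,0,1]])
E
cat > m.py <<'E'
from h import *
# cradle plate corners
P=[("top",341.7,213.9,1,1,.012),("top",374.6,206.3,1,-1,.012),("top",384.5,249.5,-1,-1,.012),("top",351.6,255.8,-1,1,.012),
("scene",306.8,347.3,1,-1,0.),("scene",261.6,317.3,-1,-1,.012),("scene",329.1,314.4,1,1,.012)]
def f(p):
    r=[]
    for c,u,v,sx,sy,z in P:
        X=np.array([p[0],p[1],0])+Rz(p[2])@[sx*.065,sy*.05,z]; r+=list(proj(c,X)[0]-[u,v])
    return np.array(r)
s=least_squares(f,[.5,-.05,.1],loss="soft_l1");print("cradle",s.x.round(4));print(f(s.x).round(1).reshape(-1,2).tolist())
cr=s.x
im={c:cv2.imread(f"pics/{c}0.png") for c in("scene","top")}
hsv={c:cv2.cvtColor(im[c],cv2.COLOR_BGR2HSV) for c in im}
T=np.array([cr[0],cr[1],.105]);th=np.pi/6
Ry=Rz(cr[2])@np.array([[np.cos(th),0,-np.sin(th)],[0,1,0],[np.sin(th),0,np.cos(th)]])
for c in im:
    h=hsv[c];m=((h[...,0]>15)&(h[...,0]<32)&(h[...,1]>140)&(h[...,2]>60)).astype(np.uint8)
    x0,y0=proj(c,T)[0].astype(int);mm=np.zeros_like(m);mm[y0-40:y0+40,x0-35:x0+35]=m[y0-40:y0+40,x0-35:x0+35]
    n,_,st,ce=cv2.connectedComponentsWithStats(mm)
    for k in range(1,n):
        if st[k,4]>8: print(c,"yellow",st[k].tolist(),ce[k].round(1))
    for nm,q in [("saddleU bot",[.0425,0,-.0226]),("U topL",[.0425,.0226,0]),("U topR",[.0425,-.0226,0]),("L bot",[-.0425,0,-.0226]),("L topL",[-.0425,.0226,0]),("L topR",[-.0425,-.0226,0]),("stop",[-.0725,0,0]),("org",[0,0,0])]: print(c,nm,proj(c,T+Ry@q)[0].round(1))
# mic: hull IoU
def hull(c,p):
    a=np.linspace(0,2*np.pi,24,endpoint=False);pts=[]
    for x in(-.0725,.0575): pts+=[[x,.016*np.cos(t),.016*np.sin(t)] for t in a]
    out=np.zeros((480*4,640*4),np.uint8)
    b=[[.0745+.024*np.sin(u)*np.cos(t),.024*np.sin(u)*np.sin(t),.024*np.cos(u)] for t in a for u in np.linspace(0,np.pi,12)]
    o=np.array([p[0],p[1],.05])
    for g in(pts,b):
        q=proj(c,o+np.array(g)@Rz(p[2]).T);cv2.fillConvexPoly(out,cv2.convexHull(((q+.5)*4).round().astype(np.int32)),1)
    return cv2.resize(out.astype(np.float32),(640,480),interpolation=cv2.INTER_AREA)
for lab in("mic_red","mic_blue"):
    M={}
    for c in im:
        viewer.read_camera(c);M[c]=models.silhouettes(lab,c)[0]["region"].astype(np.float32)
    def cost(p,cs=("scene","top")): return sum(np.abs(hull(c,p)-M[c]).sum()/M[c].sum() for c in cs)
    l=np.array([r for r in np.argwhere(M["top"]>0)]).mean(0);x0=back("top",l[::-1],.05)
    for cs in (("scene","top"),("scene",),("top",)):
        r=min((minimize(cost,[x0[0]+d,x0[1],a],(cs,),method="Nelder-Mead",options=dict(initial_simplex=np.array([x0[0]+d,x0[1],a])+np.array([[0,0,0],[.01,0,0],[0,.01,0],[0,0,.1]]))) for a in(-.15,.1) for d in(-.01,.01)),key=lambda r:r.fun)
        print(lab,cs,r.x.round(4),round(r.fun,3))
# red cap/ring
for c in im:
    h=hsv[c];m=(((h[...,0]<8)|(h[...,0]>172))&(h[...,1]>150)&(h[...,2]>50)).astype(np.uint8)
    n,_,st,ce=cv2.connectedComponentsWithStats(m)
    for k in range(1,n):
        if st[k,4]>8: print(c,"red",st[k].tolist(),ce[k].round(1),back(c,ce[k],.06).round(3))
# magnifier
Q=[("top",217.8,289.6,"h",.304),("scene",357.5,105,"h",.304),("top",244.2,263.6,"l",.248),("scene",360,152.5,"l",.248),("top",306.6,186.4,"e",.25),("scene",376.5,244.5,"e",.25),("top",210.6,176.8,"s",.25),("scene",464.5,194.5,"s",.25)]
def pts(p):
    s=p[:2];e=s+.25*np.array([np.cos(p[2]),np.sin(p[2])]);d=np.array([np.cos(p[3]),np.sin(p[3])])
    return dict(s=s,e=e,l=e+.25*d,h=e+.335*d)
def g(p):
    k=pts(p);return np.concatenate([proj(c,[*k[n],z])[0]-[u,v] for c,u,v,n,z in Q])
s=least_squares(g,[.7,.2,-1.6,2.5],loss="soft_l1");print("mag",s.x.round(3),{k:v.round(4).tolist() for k,v in pts(s.x).items()});print(g(s.x).round(1).reshape(-1,2).tolist())
E
python3 m.py
```

```text
cradle [ 0.6261 -0.0611  0.2477]
[[-0.9, -1.2], [-0.5, -1.4], [0.5, -1.7], [-0.2, -0.1], [-2.1, 0.8], [-2.5, -1.6], [-0.0, -2.4]]
scene yellow [263, 281, 27, 23, 372] [276.1 293.2]
scene yellow [298, 294, 19, 21, 158] [309.8 305.3]
scene saddleU bot [310.6 308.8]
scene U topL [312.3 294.2]
scene U topR [299.9 310.7]
scene L bot [284.1 299. ]
scene L topL [285.5 285.2]
scene L topR [273.3 300.5]
scene stop [270.8 289.7]
scene org [292.4 297.4]
top yellow [352, 206, 20, 10, 100] [361.2 209.3]
top yellow [358, 234, 19, 10, 104] [366.9 237.4]
top yellow [361, 244, 17, 10, 105] [369.  248.5]
top saddleU bot [360.6 208. ]
top U topL [353.9 212.4]
top U topR [370.1 208.6]
top L bot [366. 236.]
top L topL [359.5 240.7]
top L topR [375.4 237. ]
top stop [369.3 248.6]
top org [364.7 224.8]Traceback (most recent call last):
  File "m.py", line 36, in <module>
    viewer.read_camera(c);M[c]=models.silhouettes(lab,c)[0]["region"].astype(np.float32)
                               ~~~~~~~~~~~~~~~~~~~~~~~~~^^^
IndexError: list index out of range
```

```bash
sed -i 's/^        viewer.read_camera(c);M\[c\]=.*/        for _ in range(6):\n            viewer.read_camera(c);L=models.silhouettes(lab,c)\n            if L and L[0]["score"]>.5: M[c]=L[0]["region"].astype(np.float32);break/; s/for lab in("mic_red","mic_blue")/for lab in("mic_red",)/' m.py; python3 m.py | sed -n '/mic_red/,$p'
```

```text
mic_red ('scene', 'top') [ 0.5313 -0.2735 -0.1694] 0.12
mic_red ('scene',) [ 0.5304 -0.2729 -0.1692] 0.043
mic_red ('top',) [ 0.5329 -0.2741 -0.1693] 0.056
scene red [426, 134, 10, 11, 80] [430.1 138.6] [0.489 0.568 0.06 ]
scene red [295, 202, 34, 10, 246] [311.7 205.9] [0.444 0.152 0.06 ]
scene red [172, 307, 14, 10, 57] [177.8 311. ] [ 0.465 -0.263  0.06 ]
scene red [193, 352, 17, 12, 70] [199.9 355.9] [ 0.583 -0.282  0.06 ]
scene red [0, 426, 59, 54, 1083] [ 25.3 455. ] [ 0.525 -0.631  0.06 ]
scene red [0, 448, 13, 11, 37] [  6.9 454.5] [ 0.501 -0.657  0.06 ]
scene red [2, 460, 7, 3, 10] [  4.8 460.7] [ 0.509 -0.664  0.06 ]
top red [555, 213, 56, 68, 1128] [576. 247.] [ 0.579 -0.654  0.06 ]
top red [436, 242, 13, 4, 32] [442.6 243.1] [ 0.585 -0.282  0.06 ]
top red [153, 253, 9, 9, 63] [156.9 257. ] [0.534 0.521 0.06 ]
top red [430, 283, 11, 5, 49] [435.2 285. ] [ 0.467 -0.26   0.06 ]
top red [269, 288, 24, 27, 210] [280.5 301.2] [0.415 0.169 0.06 ]
mag [ 0.724  0.341 -1.663  2.484] {'s': [0.7236, 0.341], 'e': [0.7005, 0.0921], 'l': [0.5026, 0.2448], 'h': [0.4353, 0.2968]}
[[-0.4, -1.1], [-0.7, -0.3], [-0.2, -0.8], [-0.9, -2.2], [0.8, -1.3], [-2.2, 0.3], [-1.6, -1.8], [0.0, -9.1]]
```

```bash
cat > plan.py <<'E'
import numpy as np
from scipy.spatial.transform import Rotation as Ro
from workcell import env
def cur():
    s=env.get_state();return s["tcp_pos"],Ro.from_quat(np.roll(s["orientation"],-1))
def down(yaw_y,lean=0.):  # tool z leaning forward by lean, tool y at world yaw yaw_y
    h=yaw_y-np.pi/2; x=np.array([np.cos(h),np.sin(h),0]);z=np.sin(lean)*x-np.cos(lean)*np.array([0,0,1])
    y=np.array([np.cos(yaw_y),np.sin(yaw_y),0]);return Ro.from_matrix(np.c_[np.cross(y,z),y,z])
def row(p0,R0,p,R,n):
    w=(R0.inv()*R).as_rotvec()/n; d=R0.inv().apply(np.array(p)-p0)
    A=sum(Ro.from_rotvec(w*k).as_matrix() for k in range(n)); t=np.linalg.solve(A,d)
    print(n,"x",np.round(np.r_[t/.12,w/np.pi],4).tolist(),"mm/row",round(np.linalg.norm(t)*1e3,1),"deg",round(np.degrees(np.linalg.norm(w)),1))
MIC=np.array([.5313,-.2735,.05]);MY=-.1694
CR=np.array([.6261,-.0611,.105]);CY=.2477
def cv(x,z): # cradle_v point
    c,s=np.cos(np.pi/6),np.sin(np.pi/6);f=np.array([np.cos(CY),np.sin(CY),0])
    return CR+x*(c*f+[0,0,s])+z*(-s*f+[0,0,c])
E
python3 -c "
from plan import *
p,R=cur();p1=p+[0,0,.2];row(p,R,p1,R,5)
p2=[MIC[0],MIC[1],.40];Q=down(MY+np.pi/2);row(p1,R,p2,Q,19)
row(p2,Q,[MIC[0],MIC[1],.10],Q,8)"
```

```text
5 x [0.0, 0.0, -0.3333, 0.0, 0.0, 0.0] mm/row 40.0 deg 0.0
19 x [-0.2271, -0.2939, 0.0185, 0.0, 0.0, -0.0045] mm/row 44.6 deg 0.8
8 x [0.0, 0.0, 0.3125, 0.0, 0.0, 0.0] mm/row 37.5 deg 0.0
```

Call:
drive_tool([
  [[0,0,-0.3333,0,0,0],[0,0,-0.3333,0,0,0],[0,0,-0.3333,0,0,0],[0,0,-0.3333,0,0,0],[0,0,-0.3333,0,0,0]],
], jaw=1)

```text
clock: 2.52
tcp_pos: [0.2442, 0.5204, 0.4438]
orientation: [0.0, 0.218, 0.976, 0.0]
wrist_force: [0.1, 1.6, 0.4]
finger_gap: 0.0855
grip_force: 0.0
```

Call:
drive_tool([
  [[-0.2271,-0.2939,0.0185,0,0,-0.0045],[-0.2271,-0.2939,0.0185,0,0,-0.0045],[-0.2271,-0.2939,0.0185,0,0,-0.0045],[-0.2271,-0.2939,0.0185,0,0,-0.0045],[-0.2271,-0.2939,0.0185,0,0,-0.0045],[-0.2271,-0.2939,0.0185,0,0,-0.0045],[-0.2271,-0.2939,0.0185,0,0,-0.0045],[-0.2271,-0.2939,0.0185,0,0,-0.0045],[-0.2271,-0.2939,0.0185,0,0,-0.0045],[-0.2271,-0.2939,0.0185,0,0,-0.0045],[-0.2271,-0.2939,0.0185,0,0,-0.0045],[-0.2271,-0.2939,0.0185,0,0,-0.0045],[-0.2271,-0.2939,0.0185,0,0,-0.0045],[-0.2271,-0.2939,0.0185,0,0,-0.0045],[-0.2271,-0.2939,0.0185,0,0,-0.0045],[-0.2271,-0.2939,0.0185,0,0,-0.0045],[-0.2271,-0.2939,0.0185,0,0,-0.0045],[-0.2271,-0.2939,0.0185,0,0,-0.0045],[-0.2271,-0.2939,0.0185,0,0,-0.0045],[0,0,0,0,0,0]],
])

```text
clock: 5.03
tcp_pos: [0.5317, -0.2764, 0.3974]
orientation: [-0.001, 0.086, 0.996, 0.001]
wrist_force: [0.9, 0.3, 1.0]
finger_gap: 0.0854
grip_force: 0.0
```

```bash
python3 -c "
from plan import *
p,R=cur();print(p,env.get_state()['joint_pos'].round(3))
Q=down(MY+np.pi/2);row(p,R,[MIC[0],MIC[1],.12],Q,7)"
```

```text
[ 0.53167569 -0.2763829   0.39735742] [-0.613  0.392  0.538  1.72  -0.    -0.44 ]
7 x [0.0005, 0.0031, 0.3302, 0.0001, -0.0001, -0.0002] mm/row 39.6 deg 0.0
```

Call:
drive_tool([
  [[0,0.003,0.33,0,0,0],[0,0.003,0.33,0,0,0],[0,0.003,0.33,0,0,0],[0,0.003,0.33,0,0,0],[0,0.003,0.33,0,0,0],[0,0.003,0.33,0,0,0],[0,0.003,0.33,0,0,0],[0,0,0,0,0,0],[0,0,0,0,0,0]],
])

```text
clock: 6.15
tcp_pos: [0.532, -0.2711, 0.1248]
orientation: [0.001, 0.085, 0.996, -0.0]
wrist_force: [0.7, -0.4, -0.5]
finger_gap: 0.0858
grip_force: 0.0
```

```bash
python3 -c "
from plan import *
p,R=cur();print(p)
Q=down(MY+np.pi/2);row(p,R,[MIC[0],MIC[1],.044],Q,4)"
```

```text
[ 0.53197335 -0.27111111  0.12475289]
4 x [0.0007, -0.0051, 0.1682, -0.0001, 0.0001, -0.0] mm/row 20.2 deg 0.0
```

Call:
drive_tool([
  [[0,-0.005,0.168,0,0,0],[0,-0.005,0.168,0,0,0],[0,-0.005,0.168,0,0,0],[0,-0.005,0.168,0,0,0],[0,0,0,0,0,0],[0,0,0,0,0,0]],
])

```text
clock: 6.9
tcp_pos: [0.5322, -0.2743, 0.0444]
orientation: [0.001, 0.085, 0.996, -0.001]
wrist_force: [0.1, -0.1, 0.9]
finger_gap: 0.0854
grip_force: 0.0
```

```bash
python3 -c "
from plan import *
for i in range(1):
  p,R=cur();print(p)
Q=down(MY+np.pi/2);row(p,R,[MIC[0],MIC[1],.044],Q,1)"
```

```text
[ 0.53218141 -0.2742624   0.04436109]
1 x [0.0083, 0.005, 0.003, -0.0004, 0.0009, -0.0002] mm/row 1.2 deg 0.2
```

Well placed; close, then lift.

Call:
drive_tool([
  [[0,0,0,0,0,0],[0,0,0,0,0,0],[0,0,0,0,0,0],[0,0,0,0,0,0],[0,0,0,0,0,0],[0,0,0,0,0,0],[0,0,0,0,0,0],[0,0,0,0,0,0]],
], jaw=-1, grip_force=60)

```text
clock: 7.9
tcp_pos: [0.5311, -0.2733, 0.0428]
orientation: [0.0, 0.085, 0.996, 0.0]
wrist_force: [-0.9, 1.5, 5.5]
finger_gap: 0.0302
grip_force: 59.1
```

Call:
drive_tool([
  [[0,0,-0.1,0,0,0],[0,0,-0.25,0,0,0],[0,0,-0.35,0,0,0],[0,0,-0.35,0,0,0],[0,0,-0.35,0,0,0],[0,0,-0.3,0,0,0],[0,0,0,0,0,0],[0,0,0,0,0,0]],
])

```text
clock: 8.9
tcp_pos: [0.5303, -0.2732, 0.2448]
orientation: [-0.001, 0.085, 0.996, 0.001]
wrist_force: [-0.2, -0.0, -3.6]
finger_gap: 0.0305
grip_force: 59.9
```

```bash
python3 -c "
from plan import *
p,R=cur();print(p,env.get_state()['grip_force'],env.get_state()['finger_gap'])
Q=down(CY+np.pi/2,np.pi/6);q=cv(.004,.09-.006);print(q);row(p,R,q,Q,14)"
```

```text
[ 0.53031606 -0.27315715  0.24475343] 59.85530912876129 0.030531385072898487
[ 0.58874026 -0.07054803  0.17974613]
14 x [-0.0273, 0.1191, 0.0494, -0.0025, -0.0118, -0.0093] mm/row 15.8 deg 2.7
```

Call:
drive_tool([
  [[-0.0273,0.1191,0.0494,-0.0025,-0.0118,-0.0093],[-0.0273,0.1191,0.0494,-0.0025,-0.0118,-0.0093],[-0.0273,0.1191,0.0494,-0.0025,-0.0118,-0.0093],[-0.0273,0.1191,0.0494,-0.0025,-0.0118,-0.0093],[-0.0273,0.1191,0.0494,-0.0025,-0.0118,-0.0093],[-0.0273,0.1191,0.0494,-0.0025,-0.0118,-0.0093],[-0.0273,0.1191,0.0494,-0.0025,-0.0118,-0.0093],[-0.0273,0.1191,0.0494,-0.0025,-0.0118,-0.0093],[-0.0273,0.1191,0.0494,-0.0025,-0.0118,-0.0093],[-0.0273,0.1191,0.0494,-0.0025,-0.0118,-0.0093],[-0.0273,0.1191,0.0494,-0.0025,-0.0118,-0.0093],[-0.0273,0.1191,0.0494,-0.0025,-0.0118,-0.0093],[-0.0273,0.1191,0.0494,-0.0025,-0.0118,-0.0093],[-0.0273,0.1191,0.0494,-0.0025,-0.0118,-0.0093],[0,0,0,0,0,0],[0,0,0,0,0,0]],
])

```text
clock: 10.9
tcp_pos: [0.5887, -0.0711, 0.1802]
orientation: [0.257, -0.119, 0.958, 0.032]
wrist_force: [0.8, -0.8, -2.6]
finger_gap: 0.0305
grip_force: 59.9
```

```bash
python3 - <<'E'
from plan import *
import cv2
from workcell import viewer
p,R=cur();print(p,env.get_state()['joint_pos'].round(2))
Q=down(CY+np.pi/2,np.pi/6);row(p,R,cv(.004,.02-.006),Q,6)
W=[]
for c,(x,y) in dict(scene=(230,250),top=(310,170)).items():
    i=viewer.read_camera(c)[y:y+110,x:x+120,::-1];W.append(cv2.resize(i,(400,367),interpolation=cv2.INTER_CUBIC))
cv2.imwrite("pics/m2.png",np.clip(np.hstack(W)*1.5,0,255).astype(np.uint8))
E
```

```text
[ 0.5887087  -0.07106201  0.18017952] [-0.41  0.06 -0.56  0.52  0.31 -0.59]
6 x [0.0002, 0.0006, 0.0979, 0.0, 0.0, -0.0] mm/row 11.7 deg 0.0
```

View pics/m2.png

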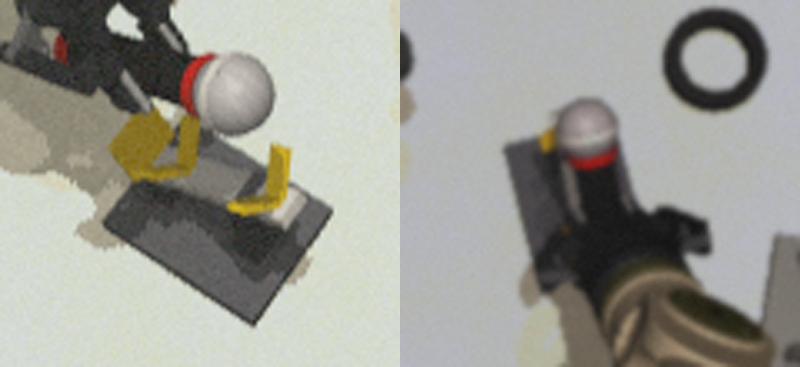

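```bash
python3 - <<'E'
from plan import *
from h import *
p,R=cur();m=R.as_matrix();print(m.round(3))
ax=-m[:,0];org=p-m[:,2]*.006
for n,P in (("head",org+ax*.0745),("ring",org+ax*.055),("head_exp",cv(.0785,.09))):
    print(n,P.round(4),"scene",((proj("scene",P)[0]-[230,250])*400/120).round(),"top",((proj("top",P)[0]-[310,170])*400/120+[400,0]).round())
E
```

```text
[[-0.838 -0.245  0.487]
 [-0.212  0.969  0.123]
 [-0.502 -0.    -0.865]]
head [ 0.6491 -0.0564  0.2238] scene [230.  95.] top [586. 127.]
ring [ 0.6328 -0.0606  0.214 ] scene [207.  88.] top [591. 150.]
head_exp [ 0.6484 -0.0555  0.2222] scene [231.  94.] top [585. 128.]
```

The picture shows the mic held over the cradle, ball at crop (234,93)/(587,127), matching the prediction (230,95)/(586,127) within about 1 px. Lowering.

Call:
drive_tool([
  [[0,0.0006,0.098,0,0,0],[0,0.0006,0.098,0,0,0],[0,0.0006,0.098,0,0,0],[0,0.0006,0.098,0,0,0],[0,0.0006,0.098,0,0,0],[0,0.0006,0.098,0,0,0],[0,0,0,0,0,0],[0,0,0,0,0,0]],
])

```text
clock: 12.0
tcp_pos: [0.6238, -0.0618, 0.1204]
orientation: [0.258, -0.12, 0.958, 0.032]
wrist_force: [0.1, 0.3, -2.1]
finger_gap: 0.0306
grip_force: 59.9
```

```bash
python3 - <<'E'
from plan import *
p,R=cur();print(p,env.get_state()["wrist_force"])
Q=down(CY+np.pi/2,np.pi/6);row(p,R,cv(.004,-.006),Q,4)
E
```

```text
[ 0.62375964 -0.06178014  0.12038813] [ 0.14201812  0.29377586 -2.10740518]
4 x [0.0034, 0.0002, 0.0428, 0.0, 0.0003, 0.0001] mm/row 5.2 deg 0.0
```

Call:
drive_tool([
  [[0,0,0.042,0,0,0],[0,0,0.042,0,0,0],[0,0,0.042,0,0,0],[0,0,0.03,0,0,0],[0,0,0,0,0,0],[0,0,0,0,0,0]],
])

```text
clock: 12.75
tcp_pos: [0.6328, -0.0595, 0.1041]
orientation: [0.258, -0.12, 0.958, 0.032]
wrist_force: [0.2, -0.6, -3.6]
finger_gap: 0.0302
grip_force: 59.9
```

```bash
python3 - <<'E'
from plan import *
p,R=cur();s=env.get_state();print(p,s["wrist_force"],s["ft_torque"])
Q=down(CY+np.pi/2,np.pi/6);row(p,R,cv(.004,-.006),Q,1)
E
```

```text
[ 0.63282392 -0.05946116  0.10411779] [ 0.24761813 -0.55802488 -3.57376295] [-0.15692559  0.68979104 -0.03871603]
1 x [0.013, 0.0005, 0.0148, 0.0001, 0.001, 0.0003] mm/row 2.4 deg 0.2
```

Call:
drive_tool([
  [[0.005,0,0.015,0,0,0],[0,0,0.008,0,0,0],[0,0,0,0,0,0],[0,0,0,0,0,0]],
])

```text
clock: 13.25
tcp_pos: [0.6337, -0.0593, 0.1015]
orientation: [0.258, -0.12, 0.958, 0.032]
wrist_force: [-0.1, -0.1, -2.9]
finger_gap: 0.0304
grip_force: 59.9
```

```bash
python3 - <<'E'
from plan import *
p,R=cur();s=env.get_state();print(p,s["wrist_force"],s["ft_torque"])
Q=down(CY+np.pi/2,np.pi/6);row(p,R,cv(.004,-.006),Q,1)
E
```

```text
[ 0.63368403 -0.0593094   0.1014826 ] [-0.08465051 -0.12956387 -2.85559938] [-0.20370046  0.78954742 -0.03262614]
1 x [0.0082, 0.001, -0.0079, 0.0, 0.001, 0.0003] mm/row 1.4 deg 0.2
```

Call:
drive_tool([
  [[0,0,0.008,0,0,0],[0,0,0.006,0,0,0],[0,0,0,0,0,0],[0,0,0,0,0,0]],
])

```text
clock: 13.75
tcp_pos: [0.6342, -0.059, 0.1008]
orientation: [0.259, -0.12, 0.958, 0.032]
wrist_force: [-8.0, 0.8, 5.6]
finger_gap: 0.0302
grip_force: 61.4
```

Call:
drive_tool([
  [[0,0,0.008,0,0,0],[0,0,0,0,0,0],[0,0,0,0,0,0]],
])

```text
clock: 14.12
tcp_pos: [0.6343, -0.059, 0.1007]
orientation: [0.259, -0.12, 0.958, 0.032]
wrist_force: [-15.5, -0.1, 14.7]
finger_gap: 0.0305
grip_force: 62.5
```

```bash
python3 - <<'E'
from plan import *
from h import *
p,R=cur();m=R.as_matrix()
ax=-m[:,0];org=p-m[:,2]*.0072
c,s=np.cos(np.pi/6),np.sin(np.pi/6);f=np.array([np.cos(CY),np.sin(CY),0]);d=org-CR
print("in cradle_v",d@(c*f+[0,0,s]),d@[-f[1],f[0],0],d@(-s*f+[0,0,c]))
W=[]
for c,(x,y) in dict(scene=(230,250),top=(310,170)).items():
    print(c,"head",((proj(c,cv(.0785,0))[0]-[x,y])*400/120).round())
    i=viewer.read_camera(c)[y:y+110,x:x+120,::-1];W.append(cv2.resize(i,(400,367),interpolation=cv2.INTER_CUBIC))
cv2.imwrite("pics/m3.png",np.clip(np.hstack(W)*1.5,0,255).astype(np.uint8))
E
```

```text
in cradle_v 0.005152997395560501 6.191637961732496e-05 -0.0007388858121462729
scene head [295. 189.]
top head [165.  94.]
```

View pics/m3.png

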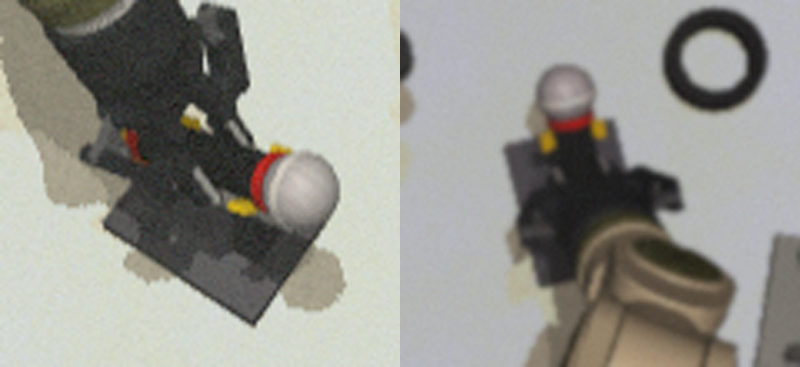

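Mic seated (ball at (300,192)/(166,94), as predicted). Release and retreat.

Call:
drive_tool([
  [[0,0,-0.008,0,0,0],[0,0,0,0,0,0],[0,0,0,0,0,0]],
])

```text
clock: 14.6
tcp_pos: [0.6342, -0.059, 0.1008]
orientation: [0.259, -0.12, 0.958, 0.032]
wrist_force: [-9.3, -0.2, 6.9]
finger_gap: 0.0306
grip_force: 61.1
```

Call:
drive_tool([
  [[0,0,0,0,0,0],[0,0,0,0,0,0],[0,0,0,0,0,0],[0,0,0,0,0,0],[0,0,0,0,0,0],[0,0,0,0,0,0],[0,0,-0.1,0,0,0],[0,0,-0.2,0,0,0],[0,0,-0.3,0,0,0],[0,0,-0.3,0,0,0],[0,0,-0.3,0,0,0],[0,0,0,0,0,0]],
], jaw=1)

```text
clock: 16.1
tcp_pos: [0.565, -0.0779, 0.2286]
orientation: [0.261, -0.12, 0.957, 0.03]
wrist_force: [0.0, -0.2, -0.6]
finger_gap: 0.0851
grip_force: 0.0
```

```bash
python3 - <<'E'
from plan import *
p,R=cur();print(p)
Q=down(CY+np.pi/2);row(p,R,[.435,.297,.37],Q,16)
E
```

```text
[ 0.56504132 -0.077885    0.22858293]
16 x [-0.0036, 0.2057, -0.077, -0.0001, 0.0106, 0.0] mm/row 26.4 deg 1.9
```

Call:
drive_tool([
  [[-0.0036,0.2057,-0.077,0,0.0106,0],[-0.0036,0.2057,-0.077,0,0.0106,0],[-0.0036,0.2057,-0.077,0,0.0106,0],[-0.0036,0.2057,-0.077,0,0.0106,0],[-0.0036,0.2057,-0.077,0,0.0106,0],[-0.0036,0.2057,-0.077,0,0.0106,0],[-0.0036,0.2057,-0.077,0,0.0106,0],[-0.0036,0.2057,-0.077,0,0.0106,0],[-0.0036,0.2057,-0.077,0,0.0106,0],[-0.0036,0.2057,-0.077,0,0.0106,0],[-0.0036,0.2057,-0.077,0,0.0106,0],[-0.0036,0.2057,-0.077,0,0.0106,0],[-0.0036,0.2057,-0.077,0,0.0106,0],[-0.0036,0.2057,-0.077,0,0.0106,0],[-0.0036,0.2057,-0.077,0,0.0106,0],[-0.0036,0.2057,-0.077,0,0.0106,0],[0,0,0,0,0,0],[0,0,0,0,0,0]],
])

```text
clock: 18.35
tcp_pos: [0.4348, 0.2975, 0.3658]
orientation: [-0.003, -0.124, 0.992, -0.001]
wrist_force: [0.1, 0.0, -0.7]
finger_gap: 0.0855
grip_force: 0.0
```

```bash
python3 - <<'E'
from plan import *
from h import *
p,R=cur();print(p,env.get_state()['joint_pos'].round(2))
Q=down(CY+np.pi/2);row(p,R,[.435,.297,.277],Q,5)
W=[]
for c,(x,y) in dict(scene=(310,80),top=(170,210)).items():
    print(c,"knob",((proj(c,[.4353,.2968,.304])[0]-[x,y])*400/120).round())
    i=viewer.read_camera(c)[y:y+110,x:x+120,::-1];W.append(cv2.resize(i,(400,367),interpolation=cv2.INTER_CUBIC))
    if c=="top": cv2.imwrite("pics/top1.png",viewer.read_camera(c)[:,:,::-1])
cv2.imwrite("pics/m4.png",np.clip(np.hstack(W)*1.5,0,255).astype(np.uint8))
E
```

```text
[0.43479222 0.29750901 0.36579186] [0.45 0.22 0.22 1.58 0.   0.2 ]
5 x [-0.0007, -0.0008, 0.148, -0.0001, -0.0004, 0.0001] mm/row 17.8 deg 0.1
scene knob [156.  82.]
top knob [158. 262.]
```

View pics/m4.png

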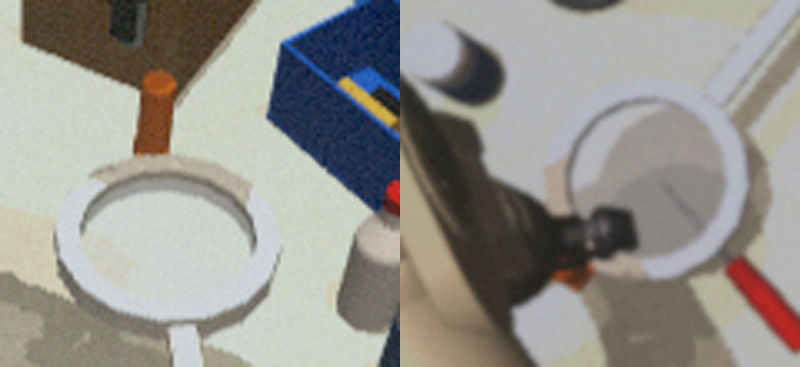

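Call:
drive_tool([
  [[-0.002,0.001,0.145,0,0,0],[-0.002,0.001,0.145,0,0,0],[-0.002,0.001,0.145,0,0,0],[-0.002,0.001,0.145,0,0,0],[-0.002,0.001,0.145,0,0,0],[0,0,0,0,0,0],[0,0,0,0,0,0]],
])

```text
clock: 19.38
tcp_pos: [0.4355, 0.2982, 0.2805]
orientation: [-0.003, -0.124, 0.992, -0.0]
wrist_force: [0.2, -0.9, 0.4]
finger_gap: 0.0851
grip_force: 0.0
```

Call:
drive_tool([
  [[0,0,0,0,0,0],[0,0,0,0,0,0],[0,0,0,0,0,0],[0,0,0,0,0,0],[0,0,0,0,0,0],[0,0,0,0,0,0],[0,0,0,0,0,0],[0,0,0,0,0,0]],
], jaw=-1, grip_force=40)

```text
clock: 20.38
tcp_pos: [0.4354, 0.2986, 0.28]
orientation: [-0.003, -0.124, 0.992, -0.0]
wrist_force: [0.1, 0.8, 3.4]
finger_gap: 0.0231
grip_force: 39.1
```

```bash
python3 - <<'E'
from plan import *
p,R=cur();s=env.get_state();print(p,s['finger_gap'],s['wrist_force'],R.as_matrix()[:2,:2].round(3).tolist())
S=np.array([.7236,.341])
u=lambda a:np.array([np.cos(a),np.sin(a)])
# joint angles from measured knob
def ik(h,l2): # elbow clockwise bend
    d=h-S;r=np.hypot(*d);a=np.arctan2(d[1],d[0])
    b=np.arccos((.0625+r*r-l2*l2)/(.5*r)); A=a+b; e=S+.25*u(A); B=np.arctan2(*(h-e)[::-1]);return A,B
A0,B0=ik(p[:2],.335); print("now",A0,B0)
L=cv(.0765,0)[:2]; A1,B1=ik(L,.25); print("lens target",L,"ang",A1,B1)
B0=B0 if B0<0 else B0-2*np.pi
n=30;H=[S+.25*u(A0+(A1-A0)*k/n)+.335*u(B0+(B1-B0)*k/n) for k in range(n+1)]
print(np.round(H[::5],3).tolist())
Rt=R.as_matrix()[:2,:2]
for k in range(0,n,3): 
    d=H[k+3]-H[k];print((Rt.T@d/.12/3).round(4).tolist(),round(np.hypot(*d)*1000/3,1))
E
```

```text
[0.43541762 0.29857544 0.28004474] 0.023081149069865314 [0.10685288 0.78514398 3.37694116] [[-0.969, -0.246], [-0.246, 0.969]]
now -1.6681955099008805 2.477822076362983
lens target [ 0.69032889 -0.04485694] ang -0.9720604718888464 -2.341559763346139
[[0.435, 0.299], [0.422, 0.228], [0.427, 0.152], [0.451, 0.076], [0.494, 0.005], [0.555, -0.057], [0.631, -0.106]]
[0.0552, -0.1057] 14.3
[0.04, -0.1163] 14.8
[0.0231, -0.1245] 15.2
[0.0049, -0.1303] 15.6
[-0.0142, -0.1333] 16.1
[-0.0337, -0.1335] 16.5
[-0.0534, -0.1309] 17.0
[-0.0727, -0.1253] 17.4
[-0.0912, -0.1169] 17.8
[-0.1086, -0.1058] 18.2
```

Knob held. Swinging, in two calls.

Call:
drive_tool([
  [[0.055,-0.106,0,0,0,0],[0.055,-0.106,0,0,0,0],[0.055,-0.106,0,0,0,0],[0.04,-0.116,0,0,0,0],[0.04,-0.116,0,0,0,0],[0.04,-0.116,0,0,0,0],[0.023,-0.1245,0,0,0,0],[0.023,-0.1245,0,0,0,0],[0.023,-0.1245,0,0,0,0],[0.005,-0.13,0,0,0,0],[0.005,-0.13,0,0,0,0],[0.005,-0.13,0,0,0,0],[-0.014,-0.133,0,0,0,0],[-0.014,-0.133,0,0,0,0],[-0.014,-0.133,0,0,0,0]],
])

```text
clock: 22.25
tcp_pos: [0.4517, 0.0751, 0.28]
orientation: [-0.003, -0.124, 0.992, -0.0]
wrist_force: [-0.7, 1.6, 2.9]
finger_gap: 0.023
grip_force: 39.3
```

Call:
drive_tool([
  [[-0.034,-0.1335,0,0,0,0],[-0.034,-0.1335,0,0,0,0],[-0.034,-0.1335,0,0,0,0],[-0.053,-0.131,0,0,0,0],[-0.053,-0.131,0,0,0,0],[-0.053,-0.131,0,0,0,0],[-0.073,-0.125,0,0,0,0],[-0.073,-0.125,0,0,0,0],[-0.073,-0.125,0,0,0,0],[-0.091,-0.117,0,0,0,0],[-0.091,-0.117,0,0,0,0],[-0.091,-0.117,0,0,0,0],[-0.109,-0.106,0,0,0,0],[-0.109,-0.106,0,0,0,0],[-0.109,-0.106,0,0,0,0],[0,0,0,0,0,0],[0,0,0,0,0,0]],
])

```text
clock: 24.38
tcp_pos: [0.6324, -0.107, 0.2799]
orientation: [-0.002, -0.124, 0.992, -0.001]
wrist_force: [0.4, -0.7, 7.5]
finger_gap: 0.023
grip_force: 39.8
```

```bash
python3 - <<'E'
from plan import *
from h import *
p,R=cur();s=env.get_state();print(p,s['finger_gap'],s['wrist_force'])
for c in("scene","top"):
    i=viewer.read_camera(c)[:,:,::-1];cv2.imwrite(f"pics/{c}2.png",i)
    print(c,"lens want",proj(c,[.6903,-.0449,.248])[0].round(1),"head",proj(c,cv(.0745,0))[0].round(1))
    for l in("lens","mag_elbow"): print(l,[(round(r["score"],2),np.round(r["location"]).tolist(),int(r["region"].sum())) for r in models.silhouettes(l,c)[:2]])
W=[]
for c,(x,y) in dict(scene=(230,170),top=(230,130)).items():
    i=cv2.imread(f"pics/{c}2.png")[y:y+150,x:x+200];W.append(cv2.resize(i,(400,300),interpolation=cv2.INTER_CUBIC))
cv2.imwrite("pics/m5.png",np.clip(np.hstack(W)*1.5,0,255).astype(np.uint8))
E
```

```text
[ 0.63244186 -0.10703154  0.27987035] 0.022966611598582366 [ 0.4000522  -0.71382137  7.49970633]
scene lens want [317.9 283.9] head [317.  306.3]
lens [(0.61, [326.0, 289.0], 6978)]
mag_elbow [(0.75, [326.0, 289.0], 6633)]
top lens want [361.9 190. ] head [359.9 199.6]
lens [(0.81, [350.0, 180.0], 2802), (0.34, [338.0, 174.0], 3885)]
mag_elbow [(0.9, [350.0, 177.0], 2777), (0.43, [489.0, 261.0], 685)]
```

View pics/m5.png

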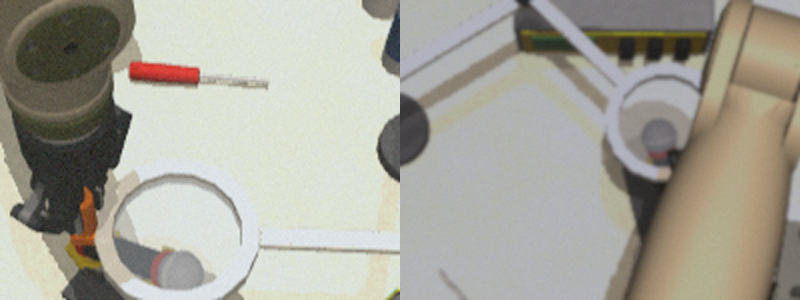

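```bash
python3 - <<'E'
from plan import *
from h import *
a=np.linspace(0,2*np.pi,180)
ring=lambda x,y,z=.248,r=.075:np.c_[x+r*np.cos(a),y+r*np.sin(a),0*a+z]
def ext(p):
    t=proj("top",ring(*p));s=proj("scene",ring(*p))
    return np.array([t[:,0].min()-332.5,t[:,1].min()-162.5,s[:,0].min()-280,s[:,0].max()-360,s[:,1].min()-250])
r=least_squares(ext,[.69,-.045]);print(r.x.round(4),r.fun.round(1))
p,_=cur();S=np.array([.7236,.341])
W=[]
h=cv(.0745,0)
for c,(x,y) in dict(scene=(265,240),top=(320,150)).items():
    i=np.clip(cv2.imread(f"pics/{c}2.png")*1.5,0,255).astype(np.uint8)[y:y+90,x:x+100];i=cv2.resize(i,(400,360),interpolation=cv2.INTER_CUBIC)
    for q,col in((ring(*r.x),(0,0,255)),(ring(*r.x,.248,.06),(0,128,255))):
        cv2.polylines(i,[((proj(c,q)-[x,y]+.5)*4).round().astype(np.int32)],True,col,1)
    X=C[c];o=-np.array(X["R"]).T@X["t"];v=(h-o)/np.linalg.norm(h-o);e=np.linalg.svd(v[None])[2][1:]
    cv2.polylines(i,[((proj(c,h+.024*(np.cos(a)[:,None]*e[0]+np.sin(a)[:,None]*e[1]))-[x,y]+.5)*4).round().astype(np.int32)],True,(255,0,0),1)
    W.append(i)
cv2.imwrite("pics/m6.png",np.hstack(W))
E
```

```text
[ 0.6922 -0.0435] [-1.  -2.3 -1.6 -0.  -0.9]
```

View pics/m6.png

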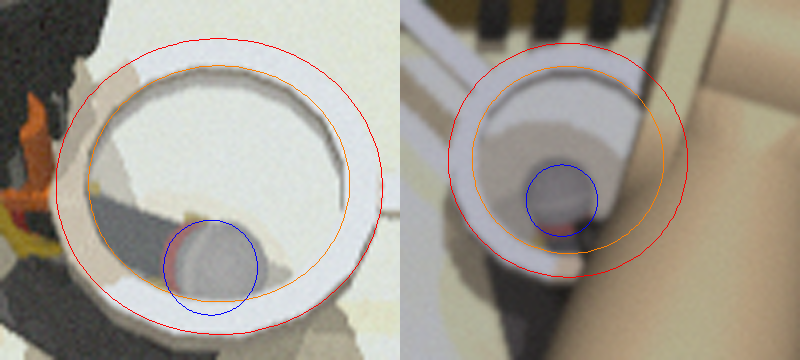

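Both outlines match: lens about (0.692,-0.044), ball about (0.691,-0.045). Release and rise.

Call:
drive_tool([
  [[0,0,0,0,0,0],[0,0,0,0,0,0],[0,0,0,0,0,0],[0,0,0,0,0,0],[0,0,0,0,0,0],[0,0,0,0,0,0],[0,0,-0.1,0,0,0],[0,0,-0.3,0,0,0],[0,0,-0.3,0,0,0],[0,0,-0.3,0,0,0],[0.4,0,-0.1,0,0,0],[0.4,-0.2,0,0,0,0],[0.4,-0.4,0,0,0,0],[0.2,-0.4,0,0,0,0],[0,-0.4,0,0,0,0],[0,-0.4,0,0,0,0],[0,0,0,0,0,0],[0,0,0,0,0,0],[0,0,0,0,0,0]],
], jaw=1)

```text
clock: 27.05
tcp_pos: [0.5248, -0.3503, 0.4137]
orientation: [-0.002, -0.125, 0.992, -0.001]
wrist_force: [-0.5, 0.4, -0.8]
finger_gap: 0.0857
grip_force: 0.0
```

```bash
python3 - <<'E'
from plan import *
from h import *
a=np.linspace(0,2*np.pi,180);W=[];h=cv(.0785,0);L=[.692,-.0435]
print(env.get_state()["tcp_pos"])
for c,(x,y) in dict(scene=(265,240),top=(320,150)).items():
    i=np.clip(viewer.read_camera(c)[:,:,::-1]*1.5,0,255).astype(np.uint8)[y:y+90,x:x+100];i=cv2.resize(i,(400,360),interpolation=cv2.INTER_CUBIC)
    for rr in(.075,.06):
        cv2.polylines(i,[((proj(c,np.c_[L[0]+rr*np.cos(a),L[1]+rr*np.sin(a),0*a+.248])-[x,y]+.5)*4).round().astype(np.int32)],True,(0,0,255),1)
    X=C[c];o=-np.array(X["R"]).T@X["t"];v=(h-o)/np.linalg.norm(h-o);e=np.linalg.svd(v[None])[2][1:]
    cv2.polylines(i,[((proj(c,h+.024*(np.cos(a)[:,None]*e[0]+np.sin(a)[:,None]*e[1]))-[x,y]+.5)*4).round().astype(np.int32)],True,(255,0,0),1)
    W.append(i)
cv2.imwrite("pics/m7.png",np.hstack(W))
E
```

```text
[ 0.5248372  -0.35026748  0.41366642]
```

View pics/m7.png

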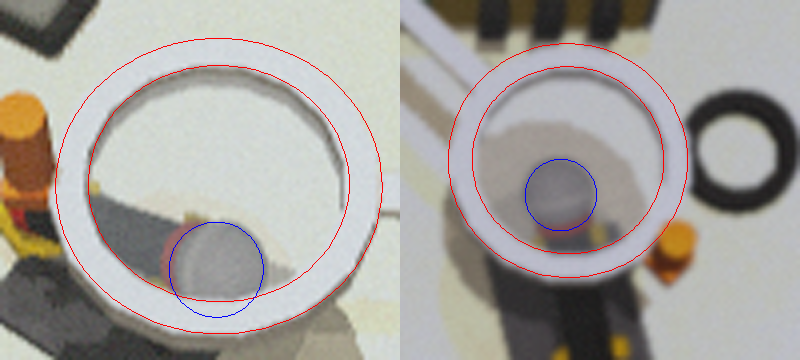

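The lens ring and the ball sit on the predicted outlines, a few mm apart horizontally, and the arm is clear. Handing in.

```bash
python3 -c "
from workcell import order
print(order.hand_in())"
```

```text
the job is handed in; nothing more can be done
None
```

The red-ringed microphone lies seated in both V's of the cradle with its grille uppermost, and the lens stands within a few millimetres of straight above the grille by my camera measurements. The arm was clear of everything at about 27 s, and the job is handed in; no verdict was returned.

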